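Tighten the circuit board clamp

TASK

One of the two board holders on the bench has a circuit board in it, and its cam lever stands open. Leaving that lever open for now, turn the winged adjusting nut at the other end of its clamp bar clockwise (seen from above) until the wings lie in line with the bar; then flip the cam lever fully down so that the bar grips the board, and let go.

Things in the scene. Friction and masses are not known exactly. Their poses are not given: they have to be found in the camera images.
- adjust_nut_grip (a point): Winged nut of the holder with the board: dark steel, one upright wing plate 54 mm long, 9 thick, 26 tall, on a hub, at one end of a flat steel clamp bar (144 x 18 mm). Point: middle of the plate, on the vertical turning axis, 69 mm above the table, 13 below the plate's top edge, at least 28 above the bar's top. x = across the plate (thickness), y = along the wings, z up. Grip it across x.
- adjust_nut (a joint): Turn of that nut in rad, growing clockwise seen from above: 0 = wings in line with the bar, negative = still to be turned clockwise by that much; stops at -1.6 and +0.6. Light friction (0.05 N m); stays where left.
- cam_lever_tip (a point): Cam lever at the bar's other end: aluminium, 89 mm from hinge to end, 8 thick, 16 wide (20 near the end). Point: mid-thickness, 75 mm from the hinge. x = hinge to end, y = level hinge axis, along the bar and away from the nut, z = out of the face to push when closing. The hinge is 50 mm above the table, 120 from the nut. Shut, the lever lies level, square to the bar, end away from the robot.
- cam_lever (a joint): Angle of that lever in rad: 0 = fully down (shut, level, at its stop), 1.1 to 1.6 = open, roughly upright; stop at 1.75. Takes about 2 N at its end and stays where left; shutting it lowers the clamp bar by up to 5 mm.
- holder: The holder itself, fixed to the table: aluminium base plate 130 x 150 x 12 mm with a green board under the clamp bar; it stands left or right. Origin: table level, under the bar's middle; y = along the bar from nut to lever, x = the way the shut lever points, z up. An empty holder of the same make, its lever already down, stands beside it.

How it is judged:
By the outcome, as a careful person would: the job done as asked, in the order asked, and still so for the second after the job is handed in, with the robot touching nothing.
It also fails if it takes over 43 s, if anything falls off the work surface, if the arm or the gripper's body presses on something with over 40 N, if the wrist force passes 120 N, or if a joint passes its speed limit or range.

ROBOT

A 6-joint arm with a two-finger parallel gripper is mounted at the origin on the work surface. World frame = base frame: x ahead of the robot, y to its left, z up, the work surface at z = 0. Lengths are in m, angles in rad, forces in N, time in s.
With the tool pointing down it reaches from about 0.375 to 0.9 m from the base axis. Payload 3.1 kg.
Tool frame: the origin (TCP) lies at the centre of the arm's flange, where the gripper is bolted on; the fingertips stand 182 mm ahead of it and the grasp point (between the pads) lies 164 mm ahead of it; z points along the fingers, y is the line along which they close (so a half turn about z gives the same grasp; the last joint's range is limited). The gripper opens to 87 mm and grips with 3 to 60 N. Pads are 19 mm wide; open, the fingers measure 117 mm over their backs; the gripper's body (75 mm by 190 mm) begins 51 mm behind the grasp point.
Start: joints at [1.091, 0.527, 1.433, -0, 1.181, -0.178], TCP at [0.185, 0.597, 0.405] pointing down, gripper open.
Joint ranges: [-3.08, 3.08], [-0.75, 2.2], [0.22, 2.44], [-1.43, 4.57], [0, 2.65], [-2.85, 2.85]. Speed limits (rad/s): [2.79, 2.79, 3.14, 3.14, 3.14, 3.14].

INTERFACE

Orientations are given as a unit quaternion [x, y, z, w].
In Python, from rig import * gives the robot as it stands.
- The arm moves only by the tool move_arm, never from a script. Its argument "commands" is a list that holds one entry, the list of rows, each a list of 6 numbers: the shift along the tool's x, y, z in units of 40 mm (1.0 is 40 mm), then the turn, a rotation vector about the tool's x, y, z in rad. A call has 1 to 12 rows; each row is the pose to reach, as a shift and turn from the pose commanded when the call began, along the tool's axes at that moment; what a row does not reach only later rows make up. A row lasts 1/8 s, in which the tool goes at most 62.5 mm and 10.7 degrees, less where a joint would pass 70% of its speed; a pose out of reach is approached as far as the arm can. A call with a gripper value outside its range is refused whole. "claw" is the closure, from -1 (fully open) to 1 (shut), so that 0 is half open, set as the call begins (left out, the last holds). The fingers move at their own pace and stop on an object; "squeeze" is the grip in N (left out, the last holds). Time passes only in rows, so rows that repeat a pose let the fingers close. It gives the time, the measured TCP pose, the force, the opening and the grip force at its end, in the units of the state.
- get_obs(): the state, without advancing time (a new reading comes with each control period).
- camera(name): name is "scene" or "top" or "wrist"; returns a dict with "pixels" (400x640x3 uint8, blue, green, red), "range_z" (400x640 float32, m along the optical axis (not along the pixel's ray), 0 where there is no reading), "camera_matrix" (3x3 intrinsics, pixels), "extrinsics" (4x4, takes a point from world to camera coordinates). Camera axes: x right, y up, looking along -z (the intrinsics and any distortion apply to the point x, -y, -z); pixel columns grow to the right and rows downward; lengths in m; the calibration is good to about 2 mm. The wrist camera is an equidistant fisheye: a pixel r from the principal point sees the ray r / f radians off the axis. A picture is of the moment at which its call begins.
- hand_in(): hands the job in; it is judged then, once.
The state is a dict: "time": time; "q": joint angles; "joint_velocities": joint speeds; "joint_torque": joint torques, N m; "position": TCP position; "tool_rot": TCP orientation; "ft_force": force on the tool from outside, world axes, zero at the start; "moment": the same for the moment, N m; "grip_width": finger opening in m; "grip_force": force on a finger pad.
Only numpy, scipy, OpenCV 4.12 (cv2) and the standard library are available. Lean on these libraries where they do the work, as an engineer would, in place of code of your own. Each camera call takes 0.05 s, during which the arm holds its last target. There are 200 camera calls.

## Working session

There is one attempt and no reset: what is moved stays moved. The work goes in short steps, Python scripts to look and compute and a tool call to move; the robot and the scene stay as the last step left them, time stands still between calls to the robot, and variables do not carry over. Pictures are saved under pics/ and viewed, at most 10 in all, crops included, and the job is handed in when it is done.

Besides the shell and the picture viewer there is one more tool, called after "Request:" as name(argument=value, ...), one argument or row to a line, values as JSON. move_arm: Moves the arm, as the interface text tells. Its arguments: {"type":"object","properties":{"commands":{"type":"array","items":{"type":"array","items":{"type":"array","items":{"type":"number"}}}},"claw":{"type":"number"},"squeeze":{"type":"number"}},"required":["commands"]}

```bash
mkdir -p pics
cat > h.py <<'E'
from rig import *
import numpy as np, cv2
from scipy.spatial.transform import Rotation as R
def cloud(c):
    K=np.array(c["camera_matrix"]);E=np.array(c["extrinsics"]);d=c["range_z"]
    v,u=np.indices(d.shape)
    P=np.stack([(u-K[0,2])/K[0,0]*d,-(v-K[1,2])/K[1,1]*d,-d],-1)
    return (P-E[:3,3])@E[:3,:3]
E
python3 - <<'E'
from h import *
o=get_obs();print(o)
for n in("scene","top"):
    c=camera(n);cv2.imwrite(f"pics/{n}.png",c["pixels"]);np.savez(f"{n}.npz",**c);print(c["camera_matrix"],c["extrinsics"],(c["range_z"]>0).mean())
E
```

```text
{'time': 0.0, 'q': array([ 1.09151637e+00,  5.28467891e-01,  1.43393729e+00, -1.39507151e-05,
        1.18137901e+00, -1.78503653e-01]), 'joint_velocities': array([ 0.00036986, -0.00020422,  0.00100931, -0.00063704, -0.00073547,
        0.00203823]), 'joint_torque': array([ 3.62709193e-05, -4.40045214e+01, -1.76591223e+01,  6.31630886e-02,
        5.81114867e-02, -1.72414275e-04]), 'position': array([0.18497267, 0.59662892, 0.40375901]), 'tool_rot': array([ 1.49819199e-01,  9.88712803e-01, -1.03911632e-03, -3.47821503e-04]), 'ft_force': array([-0.04639679, -0.00588459, -0.57771615]), 'moment': array([ 0.02488449, -0.00713579,  0.05437794]), 'grip_force': 0.0, 'grip_width': 0.08698696771242}
[[510.1530022    0.         321.05492112]
 [  0.         510.1530022  201.09089704]
 [  0.           0.           1.        ]] [[ 0.14611776  0.98926272 -0.00297926 -0.07619828]
 [-0.76587381  0.11502759  0.63261834  0.37014222]
 [ 0.62616843 -0.09015504  0.77445798 -1.43268572]
 [ 0.          0.          0.          1.        ]] 0.99605859375
[[435.80229899   0.         320.38273223]
 [  0.         435.80229899 200.65187091]
 [  0.           0.           1.        ]] [[ 0.00903227 -0.9994485  -0.03195482  0.00771271]
 [ 0.99761365  0.00681899  0.06870588 -0.55698021]
 [-0.06845009 -0.03249913  0.99712506 -0.98996125]
 [ 0.          0.          0.          1.        ]] 0.9959765625
```

View pics/top.png

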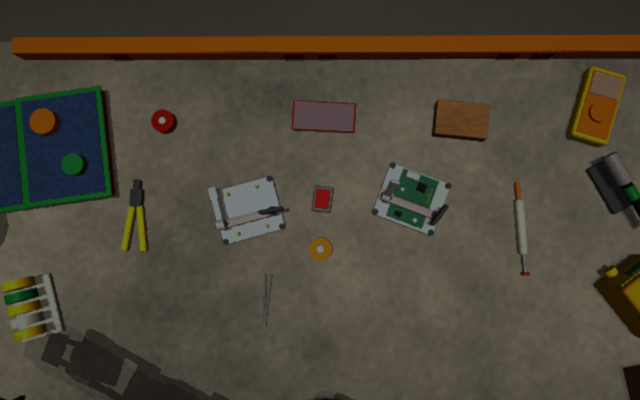

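View pics/scene.png

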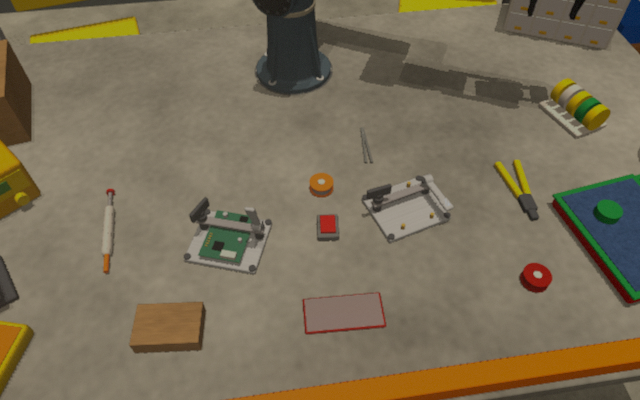

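The board holder is at top (412,198): its nut is at about (439,213) and the upright lever at about (388,190). In the scene view the nut is at (200,210) and the lever at (252,222). The empty holder stands at top (248,210).

Run:
```python
from h import *
for n,(u0,u1,v0,v1) in dict(top=(365,460,155,240),scene=(175,285,185,280)).items():
    c=dict(np.load(n+".npz"));P=cloud(c)[v0:v1,u0:u1].reshape(-1,3);I=c["pixels"][v0:v1,u0:u1]
    cv2.imwrite(f"pics/{n}c.png",cv2.convertScaleAbs(cv2.resize(I,None,fx=6,fy=6,interpolation=cv2.INTER_CUBIC),alpha=1.6))
    B=I.reshape(-1,3).astype(int)
    hi=P[:,2]>.06
    print(n,hi.sum())
    k,l=cv2.kmeans(P[hi].astype(np.float32),2,None,(3,50,1e-5),5,0)[1:]
    for i in(0,1):
        Q=P[hi][k[:,0]==i];m=Q[:,:2].mean(0);w,V=np.linalg.eigh(np.cov(Q[:,:2].T))
        r=cv2.minAreaRect(Q[:,:2].astype(np.float32)*1000)
        print(len(Q),m,Q.min(0),Q.max(0),"dir",V[:,1],np.sqrt(w),r)
        print(' top pts',Q[Q[:,2]>Q[:,2].max()-.012].mean(0), 'z prof',[Q[(Q[:,2]>z)&(Q[:,2]<=z+.015)].mean(0).round(3).tolist() for z in np.arange(.06,Q[:,2].max()-.01,.015)])
    g=(B[:,1]>B[:,2]*1.3)&(P[:,2]<.06);print("board",P[g].mean(0))
    bl=(P[:,2]>.008)&(P[:,2]<.016); print("base",cv2.minAreaRect(P[bl][:,:2].astype(np.float32)*1000))
```

```text
top 350
40 [ 0.48781847 -0.02066638] [ 0.48781847 -0.02066638  1.02562944] [ 0.48781847 -0.02066638  1.02562944] dir [0. 1.] [0.0000000e+00 1.4054582e-17] ((487.8184814453125, -20.6663818359375), (0.0, 0.0), 0.0)
 top pts [ 0.48781847 -0.02066638  1.02562944] z prof [[nan, nan, nan], [nan, nan, nan], [nan, nan, nan], [nan, nan, nan], [nan, nan, nan], [nan, nan, nan], [nan, nan, nan], [nan, nan, nan], [nan, nan, nan], [nan, nan, nan], [nan, nan, nan], [nan, nan, nan], [nan, nan, nan], [nan, nan, nan], [nan, nan, nan], [nan, nan, nan], [nan, nan, nan], [nan, nan, nan], [nan, nan, nan], [nan, nan, nan], [nan, nan, nan], [nan, nan, nan], [nan, nan, nan], [nan, nan, nan], [nan, nan, nan], [nan, nan, nan], [nan, nan, nan], [nan, nan, nan], [nan, nan, nan], [nan, nan, nan], [nan, nan, nan], [nan, nan, nan], [nan, nan, nan], [nan, nan, nan], [nan, nan, nan], [nan, nan, nan], [nan, nan, nan], [nan, nan, nan], [nan, nan, nan], [nan, nan, nan], [nan, nan, nan], [nan, nan, nan], [nan, nan, nan], [nan, nan, nan], [nan, nan, nan], [nan, nan, nan], [nan, nan, nan], [nan, nan, nan], [nan, nan, nan],
[... 2004 characters left out ...]
 nan], [nan, nan, nan], [nan, nan, nan]]
403 [ 0.5533224  -0.20184319] [ 0.50231084 -0.26659834  0.06022429] [ 0.59715164 -0.12577503  0.13675971] dir [0.45913575 0.88836612] [0.01287906 0.06001428] ((558.5596313476562, -194.24972534179688), (139.4233856201172, 55.604881286621094), 59.577877044677734)
 top pts [ 0.59205305 -0.14352031  0.13226332] z prof [[0.541, -0.222, 0.067], [0.536, -0.231, 0.08], [0.584, -0.139, 0.097], [0.589, -0.141, 0.113], [0.592, -0.143, 0.13]]
board [ 0.57284411 -0.20322647  0.02532227]
base ((566.9227294921875, -198.60186767578125), (150.37754821777344, 132.62969970703125), 69.54505920410156)<stdin>:13: RuntimeWarning: Mean of empty slice.
  ret = um.true_divide(
```

View pics/topc.png

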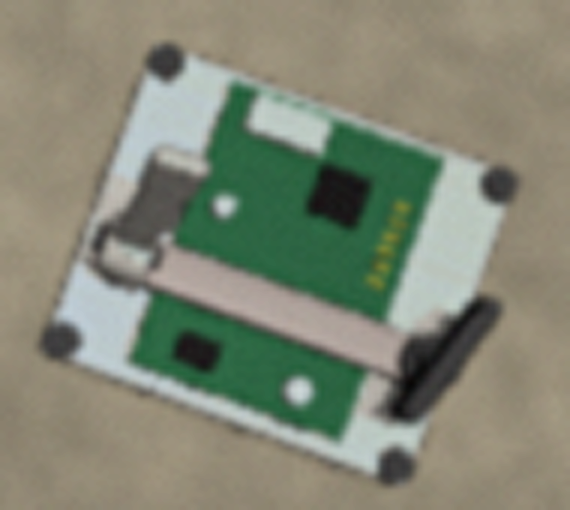

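View pics/scenec.png

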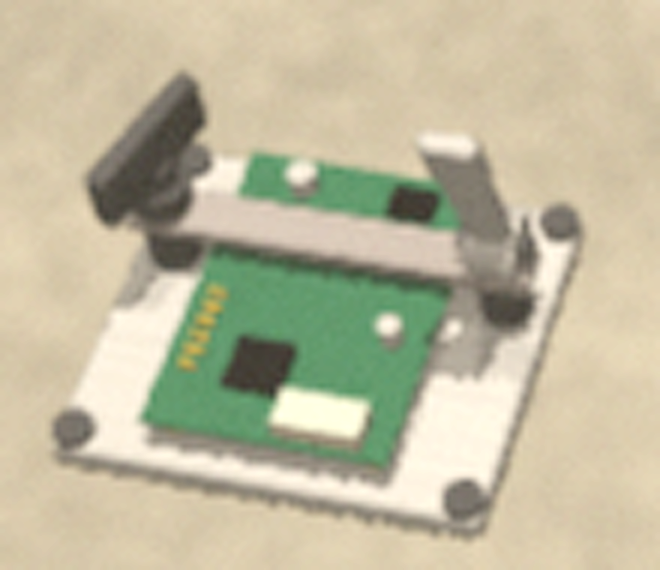

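The crops show the wings at about 141° in world yaw and the bar at about 69.6° (nut to lever). That leaves about 71° to turn clockwise. The lever leans slightly away from the robot, towards closing.

```bash
cat >> h.py <<'E'
def nutfit(c,box,zlo=.062,zhi=.088):
    P=cloud(c).reshape(-1,3);I=c["pixels"].reshape(-1,3).astype(int).max(1)
    Q=P[(P[:,2]>zlo)&(P[:,2]<zhi)&(np.hypot(P[:,0]-box[0],P[:,1]-box[1])<.04)]
    r=cv2.minAreaRect(Q[:,:2].astype(np.float32)*1000)
    w,V=np.linalg.eigh(np.cov(Q[:,:2].T))
    return len(Q),Q.mean(0),Q[:,2].max(),r,np.degrees(np.arctan2(V[1,1],V[0,1]))
E
python3 - <<'E'
from h import *
b=np.radians(69.6);d=np.array([np.cos(b),np.sin(b)])
for n in("top","scene"):
    c=dict(np.load(n+".npz"))
    print(n,nutfit(c,(.53,-.235),.076),nutfit(c,(.53,-.235)))
    P=cloud(c).reshape(-1,3)
    Q=P[(P[:,2]>.042)&(P[:,2]<.058)&(np.hypot(P[:,0]-.55,P[:,1]+.19)<.045)]  # bar surface
    w,V=np.linalg.eigh(np.cov(Q[:,:2].T));print("bar z",np.median(Q[:,2]),Q.mean(0),np.degrees(np.arctan2(V[1,1],V[0,1])),len(Q))
    L=P[(P[:,2]>.07)&(P[:,2]<.3)&(np.hypot(P[:,0]-.585,P[:,1]+.142)<.05)]
    m=L.mean(0);print("lever",m,np.linalg.svd(L-m)[2] if 0 else np.linalg.eigh(np.cov(L.T))[1][:,2],L[L[:,2]>.128].min(0),L[L[:,2]>.128].max(0))
E
```

```text
top (108, array([ 0.52481193, -0.24712763,  0.08064702]), np.float64(0.08474622458673103), ((525.1287841796875, -247.63839721679688), (9.43200397491455, 53.44485092163086), 52.96094512939453), np.float64(142.74991656760227)) (141, array([ 0.52445657, -0.24585773,  0.07783639]), np.float64(0.08474622458673103), ((525.2454223632812, -246.95614624023438), (10.652402877807617, 54.09208679199219), 52.830345153808594), np.float64(143.05125572455046))
bar z 0.04252790806517839 [ 0.54755123 -0.18509803  0.04311973] 68.84950718941654 22
lever [ 0.58123219 -0.1400409   0.11076523] [-0.2941671   0.11596497 -0.9486927 ] [ 0.58274448 -0.15252295  0.12811588] [ 0.59487569 -0.13427158  0.13733385]
scene (114, array([ 0.52822271, -0.24787903,  0.08003258]), np.float64(0.08368366995302663), ((526.9241943359375, -246.96133422851562), (10.685744285583496, 53.77781677246094), 54.28156280517578), np.float64(143.78907160522647)) (218, array([ 0.52923639, -0.24724388,  0.07460692]), np.float64(0.08368366995302663), ((527.6971435546875, -246.73985290527344), (12.429100036621094, 55.724098205566406), 53.512142181396484), np.float64(142.73462260310285))
bar z 0.04225279715521347 [ 0.55298592 -0.1832151   0.043343  ] 73.99898503216191 12
lever [ 0.5874068  -0.14103048  0.11031849] [-0.23281327  0.11281439 -0.96595595] [ 0.58512374 -0.15266426  0.12806076] [ 0.59715164 -0.13428232  0.13675971]
```

```bash
cat >> h.py <<'E'
def down(yaw_y):
    a=np.radians(yaw_y);y=np.array([np.cos(a),np.sin(a),0]);z=np.array([0,0,-1.]);return np.c_[np.cross(y,z),y,z]
def rel(p,M):
    o=get_obs();T=R.from_quat(o["tool_rot"])
    print(np.round(np.r_[T.inv().apply(p-o["position"])/.04,(T.inv()*R.from_matrix(M)).as_rotvec()],3))
E
python3 - <<'E'
from h import *
rel(np.array([.526,-.247,.32]),down(53.3))
E
```

```text
[-1.4392e+01 -1.7615e+01  2.1260e+00 -2.0000e-03 -0.0000e+00  3.4000e-01]
```

Request:
move_arm(
  commands=[
    [[-14.39,-17.6,1.5,0,0,0.34],[-14.39,-17.6,1.5,0,0,0.34],[-14.39,-17.6,1.5,0,0,0.34],[-14.39,-17.6,1.5,0,0,0.34],[-14.39,-17.6,1.5,0,0,0.34],[-14.39,-17.6,1.5,0,0,0.34],[-14.39,-17.6,1.5,0,0,0.34],[-14.39,-17.6,1.5,0,0,0.34],[-14.39,-17.6,1.5,0,0,0.34],[-14.39,-17.6,1.5,0,0,0.34],[-14.39,-17.6,1.5,0,0,0.34],[-14.39,-17.6,1.5,0,0,0.34]],
  ],
  claw=-0.2,
)

```text
time: 1.6
position: [0.4663, -0.0989, 0.3551]
tool_rot: [0.315, 0.949, 0.0, -0.0]
ft_force: [1.4, 0.2, -0.4]
grip_width: 0.0523
grip_force: 0.0
```

Run:
```python
from h import *
print(get_obs()["position"])
rel(np.array([.526,-.247,.32]),down(53.3))
```

```text
[ 0.46626983 -0.09894481  0.35508171]
[-3.412e+00 -2.072e+00  8.760e-01  0.000e+00 -0.000e+00 -1.000e-03]
```

Request:
move_arm(
  commands=[
    [[-3.41,-2.07,0.88,0,0,0],[-3.41,-2.07,0.88,0,0,0],[-3.41,-2.07,0.88,0,0,0],[-3.41,-2.07,0.88,0,0,0],[-3.41,-2.07,0.88,0,0,0]],
  ],
)

```text
time: 2.22
position: [0.5251, -0.244, 0.3196]
tool_rot: [0.315, 0.949, 0.001, -0.001]
ft_force: [-0.1, -0.6, -0.1]
grip_width: 0.0522
grip_force: 0.0
```

Run:
```python
from h import *
print(get_obs()["position"])
for n in("wrist","scene","top"):
    c=camera(n); np.savez(n+"2.npz",**c)
    if n=="wrist":
        cv2.imwrite("pics/w2.png",c["pixels"]);print(c["camera_matrix"],c["extrinsics"],(c["range_z"]>0).mean())
    else:
        try: print(n,nutfit(c,(.526,-.247)))
        except Exception as e: print(e)
rel(np.array([.526,-.247,.237]),down(53.3))
```

```text
[ 0.52511031 -0.24397643  0.31963746]
[[309.70691629   0.         317.03449999]
 [  0.         309.70691629 198.78261627]
 [  0.           0.           1.        ]] [[ 0.5982412   0.80131531  0.00111502 -0.1190253 ]
 [-0.76318667  0.57019837 -0.30400647  0.54905234]
 [-0.24424081  0.18101823  0.95266932 -0.13821929]
 [ 0.          0.          0.          1.        ]] 0.9960703125
scene (218, array([ 0.52988385, -0.24767826,  0.0746351 ]), np.float64(0.08400214304859391), ((526.2640991210938, -247.9913787841797), (12.24416732788086, 54.44684982299805), 51.831729888916016), np.float64(142.51583391333781))
top (75, array([ 0.52123664, -0.24296661,  0.07702275]), np.float64(0.08596087056739617), ((524.4638671875, -247.21282958984375), (9.144100189208984, 52.761966705322266), 53.39017105102539), np.float64(145.80654924121046))
[-7.200e-02 -6.500e-02  2.085e+00  0.000e+00 -1.000e-03  1.000e-03]
```

View pics/w2.png

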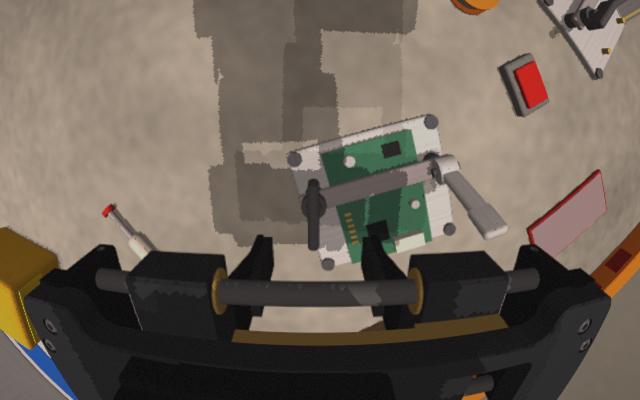

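The wing at wrist (314,212) runs vertically, square to the closing line and centred between the fingers at (260,265) and (375,265). Descending to grip.

Request:
move_arm(
  commands=[
    [[-0.07,-0.06,1.0,0,0,0],[-0.07,-0.06,2.08,0,0,0],[-0.07,-0.06,2.08,0,0,0],[-0.07,-0.06,2.08,0,0,0]],
  ],
)

```text
time: 2.88
position: [0.527, -0.248, 0.2383]
tool_rot: [0.315, 0.949, -0.0, 0.001]
ft_force: [0.4, -0.5, 1.3]
grip_width: 0.0518
grip_force: 0.0
```

Request:
move_arm(
  commands=[
    [[0,0,0,0,0,0],[0,0,0,0,0,0],[0,0,0,0,0,0],[0,0,0,0,0,0],[0,0,0,0,0,0]],
  ],
  claw=1,
  squeeze=12,
)

```text
time: 3.5
position: [0.5264, -0.2485, 0.2371]
tool_rot: [0.315, 0.949, -0.0, -0.0]
ft_force: [0.6, -0.1, 2.0]
grip_width: 0.0133
grip_force: 12.0
```

Run:
```python
from h import *
o=get_obs();print(o);T=R.from_quat(o["tool_rot"]).as_matrix();print(np.degrees(np.arctan2(T[1,1],T[0,1])))
```

```text
{'time': 3.5, 'q': array([-6.32780470e-01,  7.06463936e-01,  1.66780001e+00, -1.10911953e-03,
        7.67307606e-01, -1.56247863e+00]), 'joint_velocities': array([-0.00154167, -0.00077262, -0.00125744,  0.00906237,  0.00211253,
       -0.00039762]), 'joint_torque': array([ 4.77746129e-01, -4.36519432e+01, -1.03900382e+01,  1.80366696e-01,
        4.89515533e-04,  7.88678328e-03]), 'position': array([ 0.52643803, -0.24854671,  0.23706439]), 'tool_rot': array([ 3.14708847e-01,  9.49188176e-01, -3.69606350e-04, -1.08220264e-04]), 'ft_force': array([ 0.60492311, -0.09686664,  2.01052156]), 'moment': array([-0.09797388,  0.11717294,  0.00508239]), 'grip_force': 12.000429332256317, 'grip_width': 0.013277638124907874}
53.313520462685915
```

Run:
```python
from h import *
c=camera("wrist");cv2.imwrite("pics/w3.png",cv2.resize(c["pixels"][150:320,200:440],None,fx=3,fy=3))
```

```text
(no output)
```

View pics/w3.png

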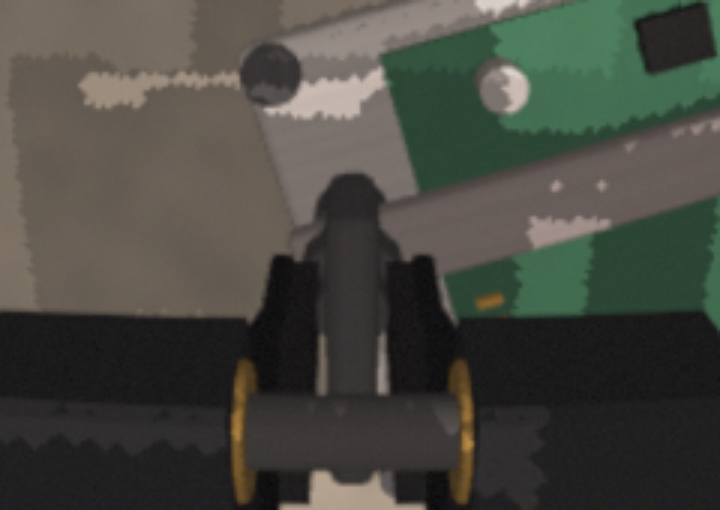

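The plate is parallel to the fingers but with small gaps on both sides (crop x 320 and 385). The fingertips are probably on the wider hub, so I'll regrip 6 mm higher.

Request:
move_arm(
  commands=[
    [[0,0,0,0,0,0],[0,0,-0.15,0,0,0],[0,0,-0.15,0,0,0],[0,0,-0.15,0,0,0]],
  ],
  claw=0.5,
)

```text
time: 4.05
position: [0.5266, -0.2482, 0.2431]
tool_rot: [0.315, 0.949, -0.0, 0.0]
ft_force: [0.0, 0.1, -0.6]
grip_width: 0.0217
grip_force: 0.0
```

Request:
move_arm(
  commands=[
    [[0,0,0,0,0,0],[0,0,0,0,0,0],[0,0,0,0,0,0],[0,0,0,0,0,0]],
  ],
  claw=1,
  squeeze=15,
)

```text
time: 4.55
position: [0.5264, -0.2485, 0.2429]
tool_rot: [0.315, 0.949, -0.0, -0.0]
ft_force: [-1.1, -2.0, -0.6]
grip_width: 0.0118
grip_force: 15.0
```

Request:
move_arm(
  commands=[
    [[0,0,0,0,0,0],[0,0,-0.12,0,0,0],[0,0,-0.12,0,0,0],[0,0,-0.12,0,0,0]],
  ],
  claw=0.6,
)

```text
time: 5.05
position: [0.5267, -0.2482, 0.248]
tool_rot: [0.315, 0.949, 0.0, 0.0]
ft_force: [0.1, -0.3, 0.0]
grip_width: 0.0172
grip_force: 0.0
```

Request:
move_arm(
  commands=[
    [[0,0,0,0,0,0],[0,0,0,0,0,0],[0,0,0,0,0,0],[0,0,0,0,0,0]],
  ],
  claw=1,
  squeeze=20,
)

```text
time: 5.55
position: [0.5264, -0.2485, 0.2477]
tool_rot: [0.315, 0.949, -0.0, -0.0]
ft_force: [-1.3, -2.6, 1.4]
grip_width: 0.0089
grip_force: 20.0
```

Run:
```python
from h import *
print(get_obs()["moment"])
c=camera("wrist");cv2.imwrite("pics/w4.png",cv2.resize(c["pixels"][150:320,200:440],None,fx=3,fy=3))
c=camera("scene");print(nutfit(c,(.526,-.247),.062,.08))
```

```text
[-0.44372513  0.3222745  -0.04948035]
(115, array([ 0.53924006, -0.25113964,  0.07239787]), np.float64(0.07975261063926614), ((532.2630615234375, -248.12249755859375), (24.918907165527344, 43.10862731933594), 21.63485336303711), np.float64(121.68212315610441))
```

View pics/w4.png

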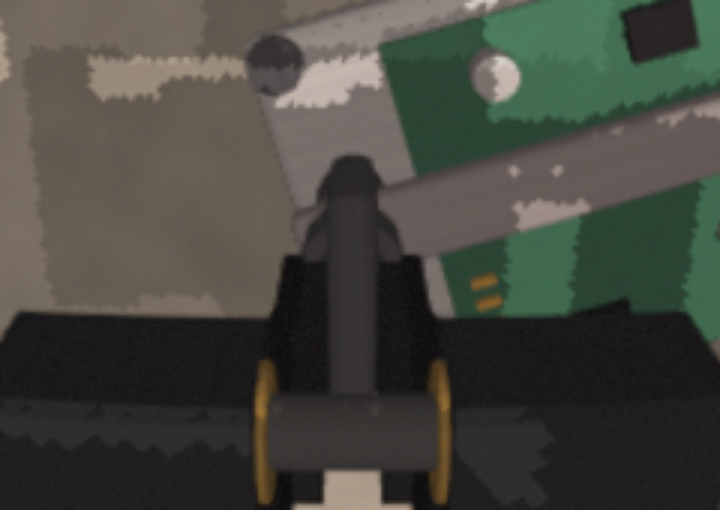

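Both pads now sit flush on the plate (8.9 mm). Turning clockwise.

Request:
move_arm(
  commands=[
    [[0,0,0,0,0,0.13],[0,0,0,0,0,0.26],[0,0,0,0,0,0.39],[0,0,0,0,0,0.52],[0,0,0,0,0,0.65],[0,0,0,0,0,0.78],[0,0,0,0,0,0.91],[0,0,0,0,0,1.04],[0,0,0,0,0,1.17],[0,0,0,0,0,1.285],[0,0,0,0,0,1.285],[0,0,0,0,0,1.285]],
  ],
)

```text
time: 7.15
position: [0.5249, -0.2491, 0.2477]
tool_rot: [0.82, 0.572, -0.002, -0.001]
ft_force: [-7.9, -5.8, 3.4]
grip_width: 0.0089
grip_force: 20.0
```

Run:
```python
from h import *
o=get_obs();T=R.from_quat(o["tool_rot"]).as_matrix();print(o["moment"],np.degrees(np.arctan2(T[1,1],T[0,1])))
```

```text
[-1.13883024  1.42907475  0.00680845] -20.265559901405446
```

Request:
move_arm(
  commands=[
    [[0,0,0,0,0,0],[0,0,0,0,0,0],[0,0,-0.8,0,0,0],[0,0,-2.0,0,0,0],[-4.0,0,-2.5,0,0,0],[-4.0,0,-2.5,0,0,0],[-4.0,0,-2.5,0,0,0],[-4.0,0,-2.5,0,0,0]],
  ],
  claw=0.3,
)

```text
time: 8.15
position: [0.4704, -0.4009, 0.3483]
tool_rot: [0.822, 0.57, 0.0, 0.002]
ft_force: [-0.5, 0.6, 0.1]
grip_width: 0.0306
grip_force: 0.0
```

Run:
```python
from h import *
o=get_obs();T=R.from_quat(o["tool_rot"]).as_matrix();print(T.round(2))
for n in("top","scene"):
    c=camera(n);print(n,nutfit(c,(.526,-.247),.072),nutfit(c,(.526,-.247)))
    P=cloud(c).reshape(-1,3)
    for zl,zh in((.036,.046),(.008,.016)):
        Q=P[(P[:,2]>zl)&(P[:,2]<zh)&(np.hypot(P[:,0]-.565,P[:,1]+.2)<.12)]
        print(zl,len(Q),cv2.minAreaRect(Q[:,:2].astype(np.float32)*1000))
    L=P[(P[:,2]>.06)&(P[:,2]<.15)&(np.hypot(P[:,0]-.585,P[:,1]+.142)<.05)];print("lever",L.mean(0),L.max(0),len(L))
    cv2.imwrite(f"pics/{n}3.png",cv2.resize(c["pixels"][140:250,350:480] if n=="top" else c["pixels"][175:285,165:295],None,fx=5,fy=5,interpolation=cv2.INTER_CUBIC))
cv2.imwrite("pics/both3.png",cv2.resize(np.vstack([cv2.imread("pics/top3.png"),cv2.imread("pics/scene3.png")]),None,fx=.54,fy=.54))
```

```text
[[ 0.35  0.94  0.  ]
 [ 0.94 -0.35 -0.  ]
 [-0.    0.   -1.  ]]
top (113, array([ 0.52474702, -0.24676628,  0.08026899]), np.float64(0.0851656549827864), ((524.7216796875, -247.52198791503906), (52.994651794433594, 9.06521987915039), 69.54003143310547), np.float64(69.3835584188785)) (132, array([ 0.52440422, -0.24615368,  0.07834052]), np.float64(0.0851656549827864), ((523.962890625, -247.0703887939453), (53.31040573120117, 10.802729606628418), 69.54003143310547), np.float64(69.40826443636546))
0.036 343 ((563.9501953125, -203.12225341796875), (141.23509216308594, 90.3947982788086), 56.48200607299805)
0.008 1269 ((564.50830078125, -198.43386840820312), (149.8718719482422, 130.12478637695312), 69.64894104003906)
lever [ 0.57894551 -0.13934035  0.10364804] [ 0.59476764 -0.12768589  0.13671596] 165
scene (149, array([ 0.528449  , -0.24763167,  0.07897679]), np.float64(0.0849212702242394), ((527.4056396484375, -247.60415649414062), (53.3736572265625, 10.95238971710205), 67.35380554199219), np.float64(69.89691794587131)) (229, array([ 0.52916039, -0.24747029,  0.07473047]), np.float64(0.0849212702242394), ((527.5997314453125, -247.50784301757812), (53.71514129638672, 11.335835456848145), 67.54337310791016), np.float64(70.16745058423604))
0.036 426 ((554.0139770507812, -194.311279296875), (122.0633544921875, 94.96240234375), 37.867252349853516)
0.008 1443 ((566.5418701171875, -199.103271484375), (151.5880126953125, 130.75015258789062), 70.11686706542969)
lever [ 0.58622247 -0.14030326  0.10567759] [ 0.59752488 -0.12576661  0.13627887] 168
```

View pics/both3.png

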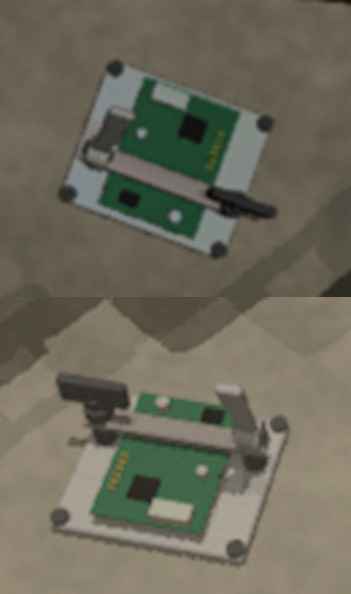

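The nut lies in line: wings at 69.4–69.9° against bar/base at about 69.6°, and the lever is still open. Now close the fingers and move behind the lever.

Request:
move_arm(
  commands=[
    [[0,-0.78,0,0,0,0],[3.5,-0.78,0,0,0,0],[7.08,-0.78,0.3,0,0,0],[7.08,-0.78,0.7,0,0,0],[7.08,-0.78,0.98,0,0,0],[7.08,-0.78,0.98,0,0,0],[7.08,-0.78,0.98,0,0,0],[7.08,-0.78,0.98,0,0,0],[7.08,-0.78,0.98,0,0,0]],
  ],
  claw=1,
)

```text
time: 9.38
position: [0.54, -0.1227, 0.3089]
tool_rot: [0.821, 0.571, 0.0, 0.0]
ft_force: [-0.2, -1.0, 0.6]
grip_width: 0.0005
grip_force: 0.0
```

Run:
```python
from h import *
o=get_obs();print(o["position"],o["ft_force"]);T=R.from_quat(o["tool_rot"])
b=np.radians(69.6);u=np.array([np.cos(b),np.sin(b),0]);s=np.array([np.sin(b),-np.cos(b),0])
H=np.array([.526,-.2475,.05])+.12*u
for th in(1.4,1.25,1.1,.95,.8,.65,.5,.35,.2,.1,0,-.05):
    p=H+s*(.077*np.cos(th)-.004*np.sin(th)-.015);p[2]+=.077*np.sin(th)+.004*np.cos(th)+.182
    print(th,(T.inv().apply(p-o["position"])/.04).round(2))
```

```text
[ 0.54003518 -0.12267433  0.30894733] [-0.24252522 -1.04598878  0.57427706]
1.4 [-0.05  0.61  0.01]
1.25 [-0.05  0.9   0.07]
1.1 [-0.05  1.17  0.16]
0.95 [-0.05  1.42  0.3 ]
0.8 [-0.05  1.65  0.47]
0.65 [-0.05  1.86  0.68]
0.5 [-0.05  2.02  0.91]
0.35 [-0.05  2.16  1.17]
0.2 [-0.05  2.25  1.45]
0.1 [-0.05  2.29  1.63]
0 [-0.05  2.31  1.83]
-0.05 [-0.05  2.31  1.92]
```

Request:
move_arm(
  commands=[
    [[-0.05,0.61,0.01,0,0,0],[-0.05,0.9,0.07,0,0,0],[-0.05,1.17,0.16,0,0,0],[-0.05,1.42,0.3,0,0,0],[-0.05,1.65,0.47,0,0,0],[-0.05,1.86,0.68,0,0,0],[-0.05,2.02,0.91,0,0,0],[-0.05,2.16,1.17,0,0,0],[-0.05,2.25,1.45,0,0,0],[-0.05,2.29,1.63,0,0,0],[-0.05,2.29,1.63,0,0,0]],
  ],
)

```text
time: 10.75
position: [0.6248, -0.1553, 0.2421]
tool_rot: [0.821, 0.571, -0.001, -0.001]
ft_force: [0.1, -0.1, -0.6]
grip_width: 0.0001
grip_force: 0.0
```

Request:
move_arm(
  commands=[
    [[0,0.02,0.1,0,0,0],[0,0.02,0.2,0,0,0],[0,0.02,0.2,0,0,0]],
  ],
)

```text
time: 11.12
position: [0.6255, -0.1555, 0.2364]
tool_rot: [0.821, 0.571, -0.0, -0.001]
ft_force: [-2.9, 1.9, 8.8]
grip_width: 0.0007
grip_force: 4.0
```

Request:
move_arm(
  commands=[
    [[0,0,0.05,0,0,0],[0,0,0.08,0,0,0],[0,0,0.08,0,0,0]],
  ],
)

```text
time: 11.5
position: [0.6254, -0.1554, 0.236]
tool_rot: [0.821, 0.571, -0.0, -0.001]
ft_force: [-6.6, 3.1, 20.9]
grip_width: 0.0009
grip_force: 10.9
```

The lever is at its hard stop. Backing off and checking.

Request:
move_arm(
  commands=[
    [[0,0,-0.5,0,0,0],[0,0,-2.0,0,0,0],[0,-1.5,-3.5,0,0,0],[0,-4,-4,0,0,0],[0,-4,-4,0,0,0],[3,-4,-4,0,0,0],[5,-4,-4,0,0,0],[5,-4,-4,0,0,0]],
  ],
)

```text
time: 12.5
position: [0.5416, 0.0769, 0.3928]
tool_rot: [0.821, 0.571, 0.001, 0.001]
ft_force: [0.3, -1.1, 0.2]
grip_width: 0.0002
grip_force: 0.0
```

Run:
```python
from h import *
b=np.radians(69.6);u=np.array([np.cos(b),np.sin(b)]);s=np.array([np.sin(b),-np.cos(b)])
H=np.array([.526,-.2475])+.12*u;I=[]
print(get_obs()["ft_force"])
for n in("top","scene"):
    c=camera(n);print(n,nutfit(c,(.526,-.247),.072))
    P=cloud(c).reshape(-1,3);r=P[:,:2]-H;a=r@s;w=r@u
    for lo in(.02,.035,.05,.065,.075):
        m=(a>lo)&(a<lo+.012)&(abs(w)<.006);print(lo,m.sum(),np.median(P[m,2]).round(4),end=' ')
    I.append(cv2.resize(c["pixels"][140:250,350:480] if n=="top" else c["pixels"][175:285,165:295],None,fx=3,fy=3))
cv2.imwrite("pics/fin.png",np.hstack(I))
```

```text
[ 0.27174127 -1.12656367  0.241682  ]
top (113, array([ 0.52472945, -0.24702101,  0.08024479]), np.float64(0.08398730479023984), ((524.8202514648438, -247.8387908935547), (54.05584716796875, 9.172760009765625), 69.85884857177734), np.float64(69.39740359029834))
0.02 33 0.0534 0.035 30 0.0531 0.05 30 0.0531 0.065 28 0.0536 0.075 28 0.0529 scene (148, array([ 0.52839134, -0.2473916 ,  0.07871659]), np.float64(0.08415025598801167), ((527.1175537109375, -247.57215881347656), (52.87251663208008, 10.542781829833984), 69.48438262939453), np.float64(69.38922667672146))
0.02 51 0.0512 0.035 53 0.0521 0.05 50 0.0524 0.065 56 0.0517 0.075 75 0.0123
```

View pics/fin.png

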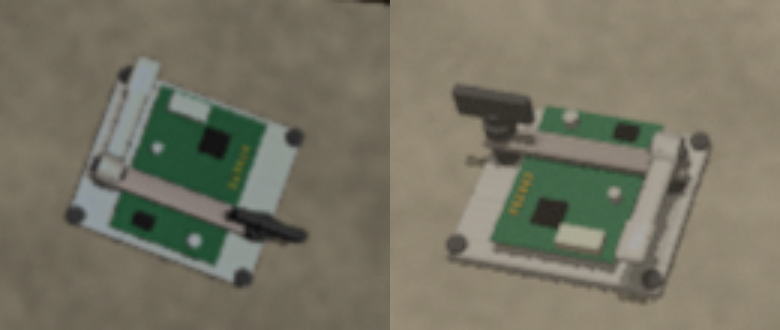

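The lever is level, with its top face flat at about 53 mm along its length, and the nut is in line with the bar. The robot is clear of everything.

```bash
python3 -c "
from rig import *
print(hand_in())"
```

```text
the job is handed in; nothing more can be done
None
```

The job is handed in: the wings of the nut lie in line with the bar (to within about 0.5° in the camera images), the cam lever was then pushed fully down to its stop, and the robot stands clear, at about 12.6 s of the 43 s allowed.

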